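# Hook the parts tray onto the slotted rack and lock it

## Task

Pick up the yellow tray by its black handle and hang it on the slotted plate of the blue rack: put its two hooks through the two slots, then press it gently down until it is fully home and the brass latch has snapped over it. The slotted plate is clamped up to about a centimetre and a half off to one side, so find the slots by feel without forcing anything, let go at the end, and leave the steel collar and the ink tin where they are.

Things in the scene. Friction and masses are not known exactly. Their poses are not given: they have to be found in the camera images.
- tray: loose yellow metal tray, 0.2-0.4 kg, 120 mm wide (y), 90 mm long (x), black handle rib inside. Origin: on its underside, at the back face of its 6 mm back plate. +x points out of the back plate (hook side), z up. Lips 20 mm high, floor 5 mm thick. Back plate: full width up to z 62 mm, 52 mm wide up to z 92; low in its middle a crossbar, z 16-22, open above and below
- tray_grip (a point): middle of the tray's black upright handle rib, where it is gripped; axes as the tray's. The rib is 14 mm thick (y) and 62 mm long (x); its top is 18 mm above this point, the top of the tray floor 55 mm below it, the back face of the back plate 42 mm toward +x
- tray_hooks (a point): on the back face of the tray's back plate, 40 mm above its underside, midway between the two hooks; axes as the tray's. Hooks at y = +-40 mm, each 6 mm thick: a tongue 0-10 mm above this point reaching 14.5 mm toward +x; at its end a leg down to 20 mm below this point, its front face 8 mm (top) to 11 mm (foot) from the back face, its foot ending at 17 mm
- tray_press (a point): middle of the steel flange on top of the tray's back plate, 52 mm above tray_hooks and 6 mm in front of the back face; flange 52 mm wide (y), 14 mm deep. The place to press down with closed fingers; pressed farther out, the tray may bind in the slots
- rack: fixed blue rack. Origin: on the bench, nominal middle of the slotted plate's front face; +x points into the plate, z up. Bare metal plate 6 mm thick, 176 mm wide, z 30 to 126 mm, with two upright slots. Two 28 mm uprights behind it at y = +-78 mm end as high as the plate, 6 mm below the locked tray's flange
- rack_slots (a point): nominal middle between the lower ends of the two slots, on the plate's front face, 80 mm above the bench; axes as the rack's. Slots at y = +-40 mm, 9 mm wide, 40 mm high (upward from here). The plate is clamped up to 16 mm to either side (y) of this reading, different each time; height and depth are true
- hook_in (a point): where tray_hooks should be when the hooks go in: 25 mm (20 to 30) above rack_slots, tray level and square to the plate, same unknown side shift of up to 16 mm. Push +x until the back plate touches the plate, then down 25 mm; fully home, tray_hooks is as high as rack_slots with its back face within 2 mm of the plate
- latch (a joint): travel (m) of the sprung brass latch in the middle of the plate: 0 fully out (5 mm proud), 0.008 pushed in. The tray's crossbar, coming down, pushes it in by its sloping upper side; it springs back out over the crossbar when the tray is home. Passing it takes about 5 to 20 N downward on the flange
- collar_centre (a point): centre of a loose grey steel flange collar, 50 mm across, 22 mm high; a bystander
- tin_centre (a point): centre of a loose dark ink tin, 69 mm across, 60 mm high; a bystander
There are look-alikes about, which are no part of the job. There is more than one size of the tray; the job needs the larger.

How it is judged:
By the outcome, as a careful person would: the job done as asked, in the order asked, and still so for the second after the job is handed in, with the robot touching nothing.
It also fails if it takes over 72 s, if anything falls off the work surface, if the arm or the gripper's body presses on something with over 40 N, if the wrist force passes 120 N, or if a joint passes its speed limit or range.

## Robot

A 6-joint arm with a two-finger parallel gripper is mounted at the origin on a cart in front of the work surface, level with it; the furniture and walls round the work are solid. World frame = base frame: x ahead of the robot, y to its left, z up, the work surface at z = 0. Lengths are in mm, angles in degrees, forces in N, time in s.
With the tool pointing down it reaches from about 275 to 825 mm from the base axis. Payload 5.2 kg.
Tool frame: the origin (TCP) lies on the front face of the gripper's body, between the roots of the fingers; the fingertips stand 84 mm ahead of it and the grasp point (between the pads) lies 65 mm ahead of it (arm.tip_reach is the z of the fingertips in the tool frame, in mm); z points along the fingers, y is the line along which they close (so a half turn about z gives the same grasp; the last joint's range is limited). The gripper opens to 93 mm and grips with 3 to 60 N. Pads are 15 mm wide; open, the fingers measure 128 mm over their backs; the gripper's body (75 mm by 188 mm) begins 65 mm behind the grasp point.
Start: joints at [-75.791, 14.817, 87.949, -0, 77.235, -11.62], TCP at [239.648, -495.05, 302.753] pointing down, gripper open.
Joint ranges: [-179.93, 179.93], [-52.35, 119.4], [10.71, 147.94], [-69.91, 249.91], [12.55, 155.21], [-178.61, 178.61]. Speed limits (degrees/s): [147.25, 147.25, 180, 180, 180, 180].

## Interface

Orientations are given as a 3x3 rotation matrix whose columns are the frame's x, y, z axes.
In Python, from workcell import monitor, eyes, arm gives the robot as it stands.
- The arm moves only by the shell command python3 -m crank 'ROWS' [FORCE]. ROWS is a JSON object of lists of equal length, an entry for each row: "jaw": the gripper's target within -1 to 1 (shut at 1, half-way at 0, fully open at -1); "xyz": the shift along the tool's x, y, z in m, a list of three; "delta_rot": the turn, a rotation vector about the tool's x, y, z in degrees, a list of three. In form: {"jaw": [jaw, ...], "xyz": [[tx, ty, tz], ...], "delta_rot": [[rx, ry, rz], ...]}. A call has exactly 5 rows; each row is the pose to reach, as a shift and turn from the pose commanded when the call began, along the tool's axes at that moment; what a row does not reach only later rows make up. A row lasts 1/12 s, in which the tool goes at most 41.7 mm and 7.16 degrees, less where a joint would pass 70% of its speed; a pose out of reach is approached as far as the arm can. A call with a gripper value outside its range is refused whole. The fingers move at their own pace and stop on an object; FORCE is the grip in N (left out, the last holds). Time passes only in rows, so rows that repeat a pose let the fingers close, or fill a call up. It gives the time, the measured TCP pose, the force, the opening and the grip force at its end, in the units of the state.
- monitor.observe(): the state, without advancing time (a new reading comes with each control period).
- eyes.read_camera(name): name is "scene" or "top" or "wrist"; returns a dict with "pixels" (384x512x3 uint8, red, green, blue), "camera_matrix" (3x3 intrinsics, pixels), "world_to_cam" (4x4, takes a point from world to camera coordinates); the wrist camera has in their place "hand_eye" (4x4, takes a point from camera to tool coordinates, whose origin is the TCP and whose axes are the flange's). Camera axes: x right, y down, z forward; pixel columns grow to the right and rows downward; lengths in mm; the calibration is good to about 2 mm. A picture is of the moment at which its call begins: read the wrist's pose just before it. There is no depth.
- arm.sign_off(): hands the job in; it is judged then, once.
The state is a dict: "clock": time; "joint_pos": joint angles; "joint_vel": joint speeds; "joint_efforts": joint torques, N m; "ee_pos": TCP position; "eef_rot": TCP orientation; "force": force on the tool from outside, world axes, zero at the start; "ft_torque": the same for the moment, N m; "opening": finger opening in mm; "grip_force": force on a finger pad.
Only numpy, scipy, OpenCV 4.12 (cv2) and the standard library are available. Lean on these libraries where they do the work, as an engineer would, in place of code of your own. Each camera call takes 0.05 s, during which the arm holds its last target. There are 200 camera calls.

## Working session

There is one attempt and no reset: what is moved stays moved. The work goes in short steps, Python scripts to look and compute and a shell command to move; the robot and the scene stay as the last step left them, time stands still between calls to the robot, and variables do not carry over. Pictures are saved under pics/ and viewed, at most 10 in all, crops included, and the job is handed in when it is done.

```bash
ls; mkdir -p pics
python3 - <<'E'
from workcell import monitor, eyes, arm
import cv2,numpy as np,pickle
s=monitor.observe(); print(s); print(arm.tip_reach)
for n in ("scene","top"):
    d=eyes.read_camera(n); pickle.dump(d,open(f"pics/{n}.pkl","wb"))
    cv2.imwrite(f"pics/{n}.png",cv2.resize(d["pixels"][:,:,::-1],(800,600),interpolation=cv2.INTER_CUBIC))
    print(d["camera_matrix"],d["world_to_cam"])
E
```

```text
pics
{'clock': 0.0, 'joint_pos': array([-7.57928828e+01,  1.48578745e+01,  8.80089261e+01,  5.81734932e-04,
        7.72368063e+01, -1.16176755e+01]), 'joint_vel': array([ 0.00553553,  0.0245084 ,  0.08573753, -0.02187671,  0.09080048,
        0.02398874]), 'joint_efforts': array([-1.20011708e-03, -4.37310290e+01, -2.84006560e+01,  7.19694514e-02,
        4.15102893e-02, -1.29020941e-04]), 'ee_pos': array([ 239.53279808, -494.66219077,  301.94567299]), 'eef_rot': array([[ 9.00131419e-01,  4.35618228e-01, -4.34202946e-04],
       [ 4.35618284e-01, -9.00129785e-01,  1.75540465e-03],
       [ 3.73847257e-04, -1.76924162e-03, -9.99998365e-01]]), 'force': array([-0.57833289, -0.21795331,  0.24658025]), 'ft_torque': array([ 0.04611132,  0.04208336, -0.01868753]), 'grip_force': 0.0, 'opening': 93.13036968427059}
84.1
[[415.59151885   0.         259.58674273]
 [  0.         415.59151885 194.81120432]
 [  0.           0.           1.        ]] [[-6.29328709e-01 -7.77008609e-01 -1.42477057e-02  3.27463798e+02]
 [-4.48738158e-01  3.78296193e-01 -8.09645636e-01  3.17540969e+02]
 [ 6.34491482e-01 -5.03139753e-01 -5.86746067e-01  7.77465731e+02]
 [ 0.00000000e+00  0.00000000e+00  0.00000000e+00  1.00000000e+00]]
[[409.96286591   0.         256.00629268]
 [  0.         409.96286591 193.51041414]
 [  0.           0.           1.        ]] [[ 1.00120646e-02 -9.99918700e-01 -7.89638817e-03 -2.83638980e+00]
 [-9.89569348e-01 -8.77292448e-03 -1.43789919e-01  4.94170464e+02]
 [ 1.43708954e-01  9.25365765e-03 -9.89576731e-01  8.72211412e+02]
 [ 0.00000000e+00  0.00000000e+00  0.00000000e+00  1.00000000e+00]]
```

View pics/scene.png

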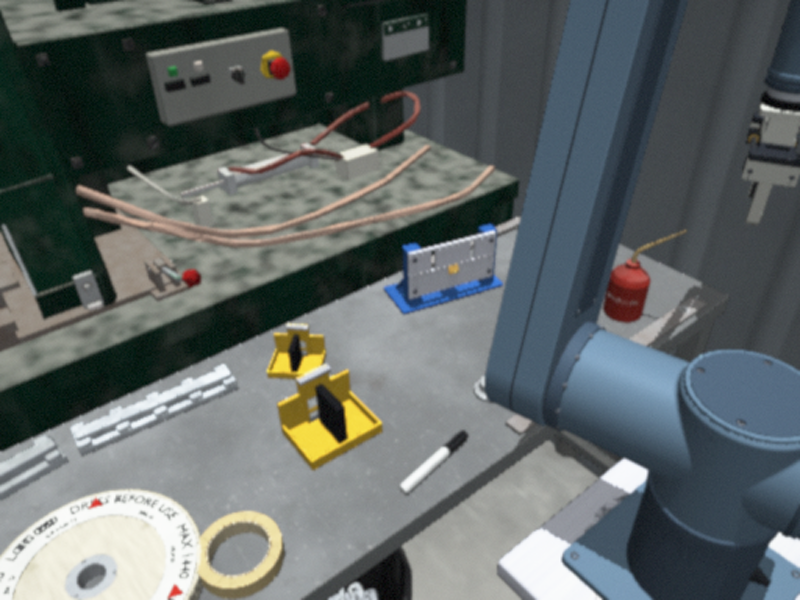

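View pics/top.png

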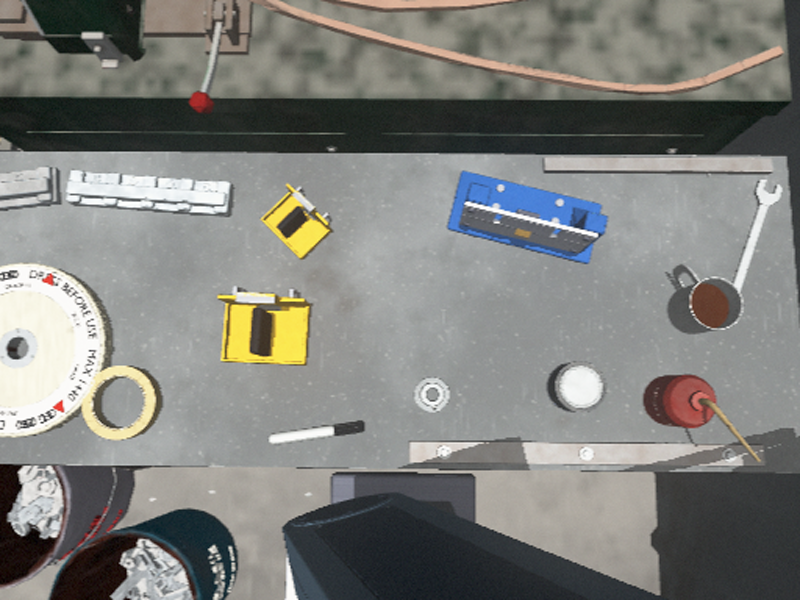

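Both views show two yellow trays, at top-view (800x600) pixels (265,330) and (297,220). The first is clearly larger, so it is the job's tray. The blue rack is at (530,215), the collar at (432,395) and the tin with the white lid at (580,387). I'll confirm in an enlarged crop.

Run:
```python
import cv2,numpy as np,pickle
d=pickle.load(open("pics/top.pkl","rb"))["pixels"][:,:,::-1]
a=d[110:245,130:215]; b=d[100:175,280:395]
A=cv2.resize(a,None,fx=4.4,fy=4.4,interpolation=cv2.INTER_CUBIC)
B=cv2.resize(b,None,fx=3.6,fy=3.6,interpolation=cv2.INTER_CUBIC)
c=np.zeros((600,800,3),np.uint8); c[:A.shape[0],:A.shape[1]]=A; c[:B.shape[0],380:380+B.shape[1]]=B
cv2.imwrite("pics/crop.png",c)
```

```text
(no output)
```

View pics/crop.png

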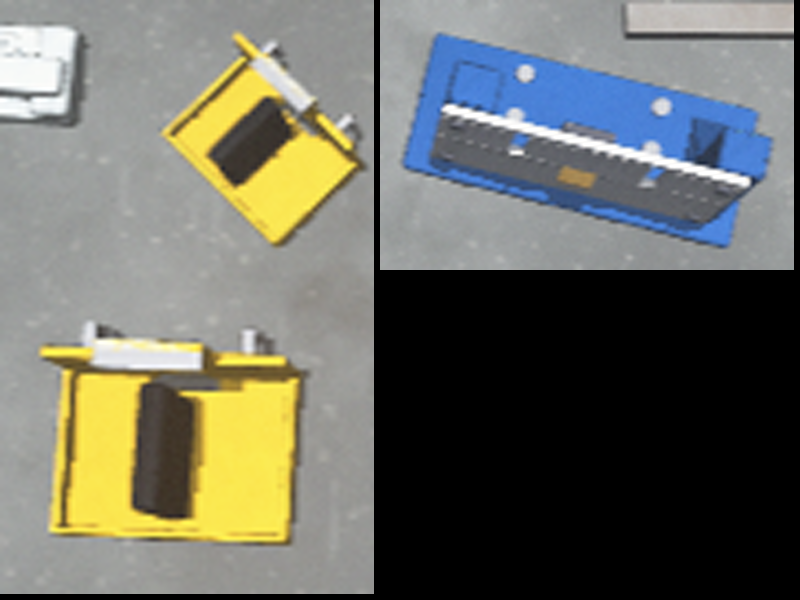

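The left crop shows the large tray (rib about (135–167, 380–515), hooks at (92,330) and (252,340)) beside the smaller one above it. The right crop shows the rack plate's top edge from (441,113) to (746,187), slots at (518,148) and (650,178), and the latch at (575,177). Next I'll enlarge the scene view for a joint fit.

Run:
```python
import cv2,numpy as np,pickle
d=pickle.load(open("pics/scene.pkl","rb"))["pixels"][:,:,::-1]
a=d[230:300,172:250]; b=d[140:202,242:327]
A=cv2.resize(a,None,fx=5,fy=5,interpolation=cv2.INTER_CUBIC)
B=cv2.resize(b,None,fx=4.7,fy=4.7,interpolation=cv2.INTER_CUBIC)
c=np.zeros((360,800,3),np.uint8); c[:A.shape[0],:A.shape[1]]=A; c[:B.shape[0],400:400+B.shape[1]]=B
cv2.imwrite("pics/crop2.png",c)
```

```text
(no output)
```

View pics/crop2.png

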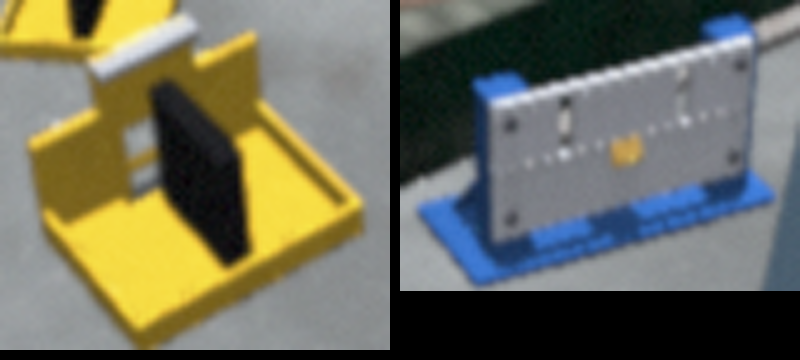

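```bash
cat > fit.py <<'E'
import cv2,numpy as np,pickle
from scipy.optimize import least_squares
cams={n:pickle.load(open(f"pics/{n}.pkl","rb")) for n in("top","scene")}
def proj(n,P):
    d=cams[n];W=d["world_to_cam"];c=P@W[:3,:3].T+W[:3,3];q=c@d["camera_matrix"].T
    return q[:,:2]/q[:,2:]
def px(uv,off,f,o): return (np.array(uv,float)-off+.5)/f-.5+o
def pose(p,L): 
    a=np.radians(p[2]);c,s=np.cos(a),np.sin(a)
    return L@np.array([[c,-s,0],[s,c,0],[0,0,1]]).T+[p[0],p[1],0]
def fit(obs,p0):
    names=[(n,np.array([o[0] for o in l],float),px([o[1] for o in l],*k)) for n,l,k in obs]
    r=lambda p:np.concatenate([(proj(n,pose(p,L))-uv).ravel() for n,L,uv in names])
    s=least_squares(r,p0,loss="soft_l1"); return s.x, np.round(r(s.x).reshape(-1,2),1).tolist()
ka=([0,0],4.4,[130,110]);kb=([380,0],3.6,[280,100]);sa=([0,0],5,[172,230]);sb=([400,0],4.7,[242,140])
if __name__=="__main__":
    top=[((-90,60,20),(50,533)),((-90,-60,20),(290,543)),((0,60,62),(40,348)),((0,-60,62),(285,357)),((-13,26,92),(92,368)),((-13,-26,92),(203,370)),((-73,7,78),(135,512)),((-11,7,78),(138,382))]
    sc=[((-6,60,62),(28,148)),((0,-60,62),(256,36)),((-90,-60,20),(362,203)),((-90,60,20),(140,330)),((-13,26,92),(95,78)),((-13,-26,92),(200,37))]
    for o in([("top",top,ka)],[("scene",sc,sa)],[("top",top,ka),("scene",sc,sa)]): print("tray",*fit(o,[400,200,0]))
    top=[((0,88,126),(441,113)),((0,-88,126),(746,187)),((6,88,126),(447,104)),((6,-88,126),(752,178))]
    sc=[((0,88,126),(492,108)),((0,-88,126),(750,42)),((0,88,30),(497,243)),((0,-88,30),(748,172)),((0,40,80),(564,157)),((0,-40,80),(685,122)),((0,40,120),(565,98)),((0,-40,120),(683,69))]
    for o in([("top",top,kb)],[("scene",sc,sb)],[("top",top,kb),("scene",sc,sb)]): print("plate",*fit(o,[600,-100,0]))
    from workcell import eyes
    d=eyes.read_camera("wrist");print(d["camera_matrix"],d["hand_eye"])
E
python3 fit.py
```

```text
tray [496.657972   194.35049184  -1.14286646] [[0.6, 1.1], [-0.2, 0.4], [0.2, 0.3], [0.0, -0.1], [0.1, 0.2], [-0.2, 0.5], [-0.8, -2.9], [0.4, -2.7]]
tray [494.39113059 196.60858882  -2.11395721] [[0.6, 0.6], [-0.9, -0.5], [0.4, 0.6], [-0.8, 0.3], [0.7, -0.1], [-0.2, -1.5]]
tray [496.1726677  194.94103669  -1.5492812 ] [[0.0, 1.1], [-0.8, 0.8], [-0.0, 0.4], [-0.3, 0.3], [-0.3, 0.3], [-0.6, 0.8], [-1.4, -2.7], [0.0, -2.5], [1.0, -0.1], [-0.9, -1.4], [0.7, -0.5], [-0.1, -0.6], [1.0, -0.8], [0.0, -2.3]]
plate [ 589.24572779 -166.63667094  -13.71383563] [[0.4, 0.1], [0.6, 0.2], [-0.6, -0.2], [-0.4, -0.1]]
plate [ 586.87347063 -164.61752161  -13.95508388] [[0.1, 0.1], [0.9, -0.2], [-0.6, 0.1], [-0.9, 0.2], [0.3, -0.4], [-0.7, 0.4], [0.3, 0.0], [0.4, -0.3]]
plate [ 588.69524192 -166.13155036  -13.75320515] [[0.2, 0.3], [0.4, 0.5], [-0.8, 0.1], [-0.7, 0.2], [0.1, -0.3], [0.7, -0.7], [-0.5, -0.3], [-1.0, -0.3], [0.3, -0.8], [-0.8, -0.1], [0.3, -0.4], [0.3, -0.8]]
[[297.0757304    0.         252.386665  ]
 [  0.         297.0757304  191.47758225]
 [  0.           0.           1.        ]] [[-5.99424310e-04 -9.70091433e-01 -2.42739062e-01  6.58045042e+01]
 [ 9.99999818e-01 -5.99185757e-04 -7.48096787e-05  4.41630598e-01]
 [-7.28735599e-05 -2.42739062e-01  9.70091615e-01 -8.33162730e+01]
 [ 0.00000000e+00  0.00000000e+00  0.00000000e+00  1.00000000e+00]]
```

The top and scene fits agree. The tray is at about (496, 194.7) with yaw -1.3°, and the plate is centred at about (588, -166) with yaw -13.8°. I'm moving over the tray now.

```bash
cat > go.py <<'E'
import sys,numpy as np
from scipy.spatial.transform import Rotation as R
from workcell import monitor
# go.py x y z yaw : shift (mm, tool axes) and turn (deg) to put TCP there, pointing down with tool x at yaw
def rel(x,y,z,yaw):
    s=monitor.observe(); T=s["eef_rot"]; a=np.radians(yaw); c,q=np.cos(a),np.sin(a)
    G=np.array([[c,q,0],[q,-c,0],[0,0,-1]])
    print("t",round(s["clock"],2),"pos",s["ee_pos"].round(1),"yaw",np.degrees(np.arctan2(T[1,0],T[0,0])).round(2),"F",s["force"].round(1),"M",s["ft_torque"].round(2),"open",round(s["opening"],1))
    print("shift",(T.T@(np.array([x,y,z])-s["ee_pos"])).round(1),"rot",R.from_matrix(T.T@G).as_rotvec(True).round(2))
if __name__=="__main__": rel(*map(float,sys.argv[1:]))
E
python3 -m crank '{"jaw":[-0.4,-0.4,-0.4,-0.4,-0.4],"xyz":[[0.0276,-0.0296,0.003],[0.0552,-0.0592,0.006],[0.0828,-0.0888,0.009],[0.1104,-0.1184,0.012],[0.138,-0.148,0.015]],"delta_rot":[[0,0,0],[0,0,0],[0,0,0],[0,0,0],[0,0,0]]}' 30
python3 -m crank '{"jaw":[-0.4,-0.4,-0.4,-0.4,-0.4],"xyz":[[0.0276,-0.0296,0.003],[0.0552,-0.0592,0.006],[0.0828,-0.0888,0.009],[0.1104,-0.1184,0.012],[0.138,-0.148,0.015]],"delta_rot":[[0,0,0],[0,0,0],[0,0,0],[0,0,0],[0,0,0]]}'
python3 -m crank '{"jaw":[-0.4,-0.4,-0.4,-0.4,-0.4],"xyz":[[0.0276,-0.0296,0.003],[0.0552,-0.0592,0.006],[0.0828,-0.0888,0.009],[0.1104,-0.1184,0.012],[0.138,-0.148,0.015]],"delta_rot":[[0,0,0],[0,0,0],[0,0,0],[0,0,0],[0,0,0]]}'
python3 go.py 454.2 195.6 250 -1.3
```

```text
clock: 0.57
ee_pos: [299.4, -299.8, 287.3]
eef_rot: [[0.9, 0.435, -0.0], [0.435, -0.9, 0.001], [0.0, -0.001, -1.0]]
force: [1.8, -0.4, -0.3]
opening: 66.5
grip_force: 0.0
clock: 0.98
ee_pos: [359.0, -106.4, 272.7]
eef_rot: [[0.9, 0.435, 0.0], [0.435, -0.9, -0.0], [0.0, 0.0, -1.0]]
force: [1.4, -0.6, 0.8]
opening: 65.1
grip_force: 0.0
clock: 1.4
ee_pos: [418.8, 87.2, 257.7]
eef_rot: [[0.9, 0.436, 0.0], [0.436, -0.9, -0.0], [0.0, 0.0, -1.0]]
force: [0.5, -1.1, 0.2]
opening: 65.2
grip_force: 0.0
t 1.4 pos [418.8  87.2 257.7] yaw 25.84 F [ 0.5 -1.1  0.2] M [ 0.04 -0.05  0.  ] open 65.2
shift [ 79.1 -82.1   7.7] rot [ 1.000e-02 -2.000e-02  2.714e+01]
```

```bash
python3 -m crank '{"jaw":[-0.4,-0.4,-0.4,-0.4,-0.4],"xyz":[[0.0276,-0.0287,0.003],[0.0552,-0.0574,0.006],[0.079,-0.082,0.008],[0.079,-0.082,0.008],[0.079,-0.082,0.008]],"delta_rot":[[0,0,7],[0,0,14],[0,0,21],[0,0,27.1],[0,0,27.1]]}'
python3 go.py 454.2 195.6 125 -1.3
python3 - <<'E'
from workcell import monitor, eyes
import cv2,numpy as np
d=eyes.read_camera("wrist"); s=monitor.observe()
im=np.ascontiguousarray(d["pixels"][:,:,::-1]); im=cv2.resize(im,(800,600),interpolation=cv2.INTER_CUBIC)
H=np.linalg.inv(d["hand_eye"]);K=d["camera_matrix"];a=np.radians(-1.3)
def pr(P):
    t=s["eef_rot"].T@(np.array(P)-s["ee_pos"]);c=H[:3,:3]@t+H[:3,3];q=K@c;return q[:2]/q[2]
O=np.array([496.3,194.7,0])
for L in [(-73,7,78),(-73,-7,78),(-11,7,78),(-11,-7,78),(-13,26,92),(-13,-26,92),(-90,60,20),(-90,-60,20),(0,60,62),(0,-60,62)]:
    P=O+[L[0]*np.cos(a)-L[1]*np.sin(a),L[0]*np.sin(a)+L[1]*np.cos(a),L[2]]
    u=pr(P)*1.5625; cv2.circle(im,tuple(int(v) for v in u),3,(255,0,255),-1)
cv2.imwrite("pics/w1.png",im)
E
```

```text
clock: 1.82
ee_pos: [454.2, 195.5, 249.1]
eef_rot: [[1.0, -0.023, -0.001], [-0.023, -1.0, 0.0], [-0.001, -0.0, -1.0]]
force: [-0.1, -0.2, 0.5]
opening: 64.9
grip_force: 0.0
t 1.82 pos [454.2 195.5 249.1] yaw -1.34 F [-0.1 -0.2  0.5] M [0.04 0.05 0.03] open 64.9
shift [ 1.000e-01 -1.000e-01  1.241e+02] rot [-0.01  0.05 -0.04]
```

View pics/w1.png

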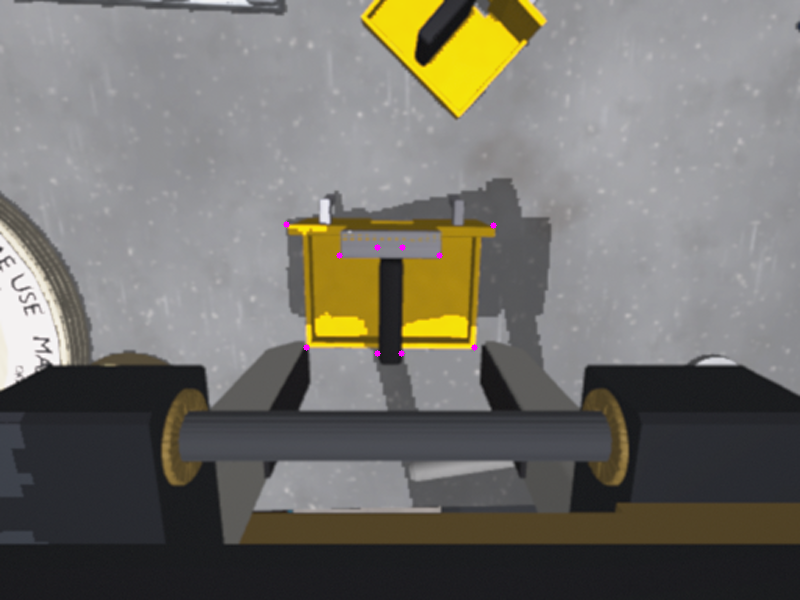

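The wrist view shows the tray with the predicted magenta points within about 2 px; the rib is at (390,310), between the fingers. I'm descending, gripping and lifting.

```bash
python3 -m crank '{"jaw":[-0.4,-0.4,-0.4,-0.4,-0.4],"xyz":[[0,0.001,0.03],[0,0.001,0.06],[0,0.001,0.09],[0,0.001,0.11],[0,0.001,0.124]],"delta_rot":[[0,0,0],[0,0,0],[0,0,0],[0,0,0.2],[0,0,0.2]]}'
python3 -m crank '{"jaw":[1,1,1,1,1],"xyz":[[0,0,0],[0,0,0],[0,0,0],[0,0,0],[0,0,0]],"delta_rot":[[0,0,0],[0,0,0],[0,0,0],[0,0,0],[0,0,0]]}' 40
python3 -m crank '{"jaw":[1,1,1,1,1],"xyz":[[0,0,0],[0,0,0],[0,0,0],[0,0,0],[0,0,0]],"delta_rot":[[0,0,0],[0,0,0],[0,0,0],[0,0,0],[0,0,0]]}' 40
python3 go.py 454.2 195.6 250 -1.3
```

```text
clock: 2.28
ee_pos: [452.7, 190.4, 123.7]
eef_rot: [[1.0, -0.024, -0.004], [-0.024, -1.0, -0.001], [-0.003, 0.001, -1.0]]
force: [0.4, -0.1, -0.1]
opening: 65.1
grip_force: 0.0
clock: 2.7
ee_pos: [454.9, 192.1, 127.0]
eef_rot: [[1.0, -0.025, 0.002], [-0.025, -1.0, 0.0], [0.002, -0.0, -1.0]]
force: [-0.6, -0.1, -0.0]
opening: 36.6
grip_force: 0.0
clock: 3.12
ee_pos: [454.7, 192.9, 126.5]
eef_rot: [[1.0, -0.026, 0.002], [-0.026, -1.0, 0.001], [0.002, -0.001, -1.0]]
force: [-0.6, 5.2, 6.1]
opening: 13.8
grip_force: 40.0
t 3.12 pos [454.7 192.9 126.5] yaw -1.47 F [-0.6  5.2  6.1] M [ 0.76  0.14 -0.09] open 13.8
shift [  -0.4   -2.8 -123.5] rot [-0.08 -0.09 -0.17]
```

```bash
python3 -m crank '{"jaw":[1,1,1,1,1],"xyz":[[0,0,-0.01],[0,0,-0.03],[0,0,-0.06],[0,0,-0.095],[0,0,-0.13]],"delta_rot":[[0,0,0],[0,0,0],[0,0,0],[0,0,0],[0,0,0]]}' 45
python3 -m crank '{"jaw":[1,1,1,1,1],"xyz":[[0.002,0.015,0],[0.004,0.04,0],[0.008,0.07,0],[0.012,0.105,0],[0.016,0.14,0]],"delta_rot":[[0,0,0],[0,0,0],[0,0,0],[0,0,0],[0,0,0]]}'
python3 -m crank '{"jaw":[1,1,1,1,1],"xyz":[[0.003,0.035,0],[0.006,0.07,0],[0.009,0.1,0],[0.011,0.12,0],[0.012,0.13,0]],"delta_rot":[[0,0,0],[0,0,2],[0,0,6],[0,0,9],[0,0,12.3]]}'
python3 go.py 489.4 -141.7 255 -13.75
```

```text
clock: 3.53
ee_pos: [453.0, 191.6, 256.5]
eef_rot: [[1.0, -0.025, -0.004], [-0.025, -1.0, -0.002], [-0.003, 0.002, -1.0]]
force: [1.1, 0.4, -3.1]
opening: 13.7
grip_force: 45.0
clock: 3.95
ee_pos: [465.6, 50.6, 255.7]
eef_rot: [[1.0, -0.024, -0.002], [-0.024, -1.0, -0.001], [-0.002, 0.001, -1.0]]
force: [1.1, -1.1, -3.2]
opening: 13.8
grip_force: 45.0
clock: 4.37
ee_pos: [474.6, -81.4, 255.6]
eef_rot: [[0.97, -0.243, -0.002], [-0.243, -0.97, -0.001], [-0.001, 0.002, -1.0]]
force: [-0.5, 0.8, -2.9]
opening: 13.8
grip_force: 45.0
t 4.37 pos [474.6 -81.4 255.6] yaw -14.06 F [-0.5  0.8 -2.9] M [ 0.12  0.02 -0.01] open 13.8
shift [29.  54.9  0.6] rot [ 0.09  0.09 -0.31]
```

```bash
python3 -m crank '{"jaw":[1,1,1,1,1],"xyz":[[0.015,0.027,0],[0.025,0.045,0.01],[0.029,0.055,0.03],[0.029,0.055,0.05],[0.029,0.055,0.064]],"delta_rot":[[0,0,-0.3],[0,0,-0.3],[0,0,-0.3],[0,0,-0.3],[0,0,-0.3]]}'
python3 -m crank '{"jaw":[1,1,1,1,1],"xyz":[[0,0,0],[0,0,0],[0,0,0],[0,0,0],[0,0,0]],"delta_rot":[[0,0,0],[0,0,0],[0,0,0],[0,0,0],[0,0,0]]}'
python3 go.py 489.4 -141.7 191.5 -13.75
python3 - <<'E'
from workcell import monitor, eyes
import cv2,numpy as np,pickle
s=monitor.observe(); W=eyes.read_camera("wrist"); T=eyes.read_camera("top"); S=eyes.read_camera("scene")
pickle.dump((s,W,T,S),open("pics/pre.pkl","wb"))
w=cv2.resize(W["pixels"][0:230,90:430,::-1],None,fx=2.3,fy=2.3,interpolation=cv2.INTER_CUBIC)
cv2.imwrite("pics/w2.png",w)
E
```

```text
clock: 4.78
ee_pos: [489.0, -139.5, 189.9]
eef_rot: [[0.972, -0.234, -0.004], [-0.234, -0.972, 0.001], [-0.004, 0.0, -1.0]]
force: [0.0, -0.1, -3.0]
opening: 13.7
grip_force: 45.0
clock: 5.2
ee_pos: [490.9, -138.9, 192.9]
eef_rot: [[0.973, -0.232, 0.002], [-0.232, -0.973, -0.001], [0.002, 0.001, -1.0]]
force: [0.3, -0.1, -3.5]
opening: 13.6
grip_force: 45.0
t 5.2 pos [ 490.9 -138.9  192.9] yaw -13.44 F [ 0.3 -0.1 -3.5] M [0.03 0.   0.04] open 13.6
shift [-0.8  3.1  1.4] rot [ 0.04 -0.12  0.31]
```

View pics/w2.png

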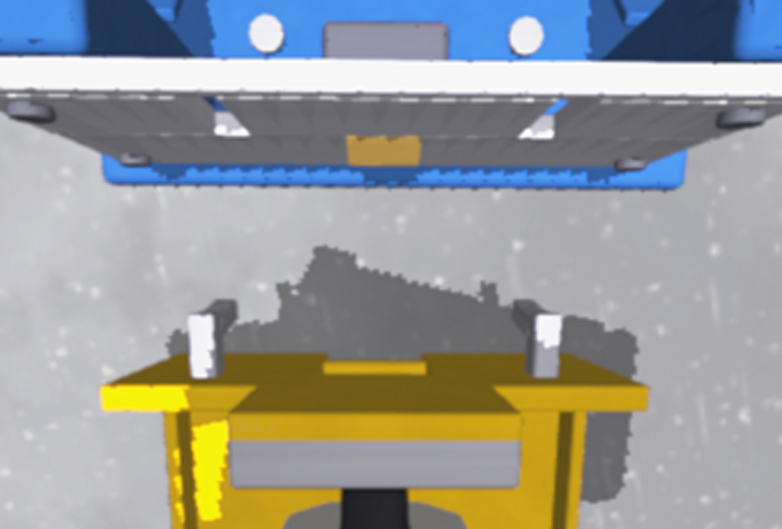

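The wrist view shows the tray held square, with hooks at x≈204 and 545 (midpoint ≈375). The slots' lower ends are at 232 and 537 and the latch at 384 (midpoint ≈385), so the plate is about 2.5–3 mm toward tool +y and 0.3° rotated. I'm correcting that and approaching.

```bash
python3 -m crank '{"jaw":[1,1,1,1,1],"xyz":[[0.01,0.0025,0.001],[0.02,0.0025,0.001],[0.03,0.0025,0.001],[0.035,0.0025,0.001],[0.038,0.0025,0.001]],"delta_rot":[[0,0,0.3],[0,0,0.3],[0,0,0.3],[0,0,0.3],[0,0,0.3]]}'
python3 -m crank '{"jaw":[1,1,1,1,1],"xyz":[[0,0,0],[0,0,0],[0,0,0],[0,0,0],[0,0,0]],"delta_rot":[[0,0,0],[0,0,0],[0,0,0],[0,0,0],[0,0,0]]}'
python3 go.py 547.6 -156 191.5 -13.75
python3 - <<'E'
from workcell import monitor, eyes
import cv2,numpy as np,pickle
W=eyes.read_camera("wrist")
cv2.imwrite("pics/w3.png",cv2.resize(W["pixels"][40:190,130:380,::-1],None,fx=3.2,fy=3.2,interpolation=cv2.INTER_CUBIC))
E
```

```text
clock: 5.77
ee_pos: [528.0, -150.5, 190.6]
eef_rot: [[0.971, -0.238, 0.0], [-0.238, -0.971, -0.0], [0.0, 0.0, -1.0]]
force: [0.3, -0.6, -4.2]
opening: 13.5
grip_force: 45.0
clock: 6.18
ee_pos: [526.4, -149.9, 190.8]
eef_rot: [[0.971, -0.238, -0.0], [-0.238, -0.971, 0.0], [-0.0, -0.0, -1.0]]
force: [-0.0, 0.4, -3.2]
opening: 13.8
grip_force: 45.0
t 6.18 pos [ 526.4 -149.9  190.8] yaw -13.77 F [-0.   0.4 -3.2] M [ 0.04 -0.    0.02] open 13.8
shift [22.   0.9 -0.7] rot [-0.    0.01 -0.02]
```

View pics/w3.png

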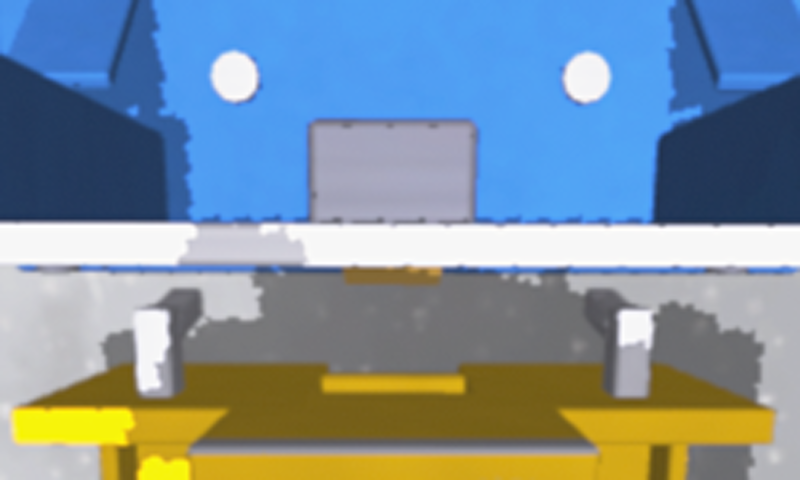

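Seen from above, the latch centre (393) and the hook midpoint (394) line up, and the plate edge is level. I'm inserting slowly.

```bash
python3 -m crank '{"jaw":[1,1,1,1,1],"xyz":[[0.002,0,0],[0.004,0,0],[0.006,0,0],[0.008,0,0],[0.009,0,0]],"delta_rot":[[0,0,0],[0,0,0],[0,0,0],[0,0,0],[0,0,0]]}'
python3 go.py 547.6 -156 191.5 -13.75
python3 -m crank '{"jaw":[1,1,1,1,1],"xyz":[[0.001,0,0],[0.002,0,0],[0.003,0,0],[0.004,0,0],[0.004,0,0]],"delta_rot":[[0,0,0],[0,0,0],[0,0,0],[0,0,0],[0,0,0]]}'
python3 go.py 547.6 -156 191.5 -13.75
```

```text
clock: 6.65
ee_pos: [535.9, -152.3, 190.8]
eef_rot: [[0.971, -0.238, 0.0], [-0.238, -0.971, -0.0], [0.0, 0.0, -1.0]]
force: [0.5, -0.4, -3.3]
opening: 13.9
grip_force: 45.0
t 6.65 pos [ 535.9 -152.3  190.8] yaw -13.77 F [ 0.5 -0.4 -3.3] M [ 0.05  0.04 -0.  ] open 13.9
shift [12.3  0.8 -0.7] rot [ 0.   -0.02 -0.02]
clock: 7.07
ee_pos: [539.5, -153.2, 190.7]
eef_rot: [[0.971, -0.238, 0.0], [-0.238, -0.971, -0.0], [0.0, 0.0, -1.0]]
force: [-0.1, -0.9, -2.7]
opening: 14.0
grip_force: 45.0
t 7.07 pos [ 539.5 -153.2  190.7] yaw -13.77 F [-0.1 -0.9 -2.7] M [ 0.07 -0.   -0.01] open 14.0
shift [ 8.5  0.8 -0.8] rot [ 0.   -0.01 -0.02]
```

Nearly no force 8.5 mm short of touching, so the hooks are entering the slots. I'm continuing to contact.

```bash
python3 -m crank '{"jaw":[1,1,1,1,1],"xyz":[[0.001,0,0],[0.002,0,0],[0.003,0,0],[0.004,0,0],[0.005,0,0]],"delta_rot":[[0,0,0],[0,0,0],[0,0,0],[0,0,0],[0,0,0]]}'
python3 go.py 547.6 -156 191.5 -13.75
python3 -m crank '{"jaw":[1,1,1,1,1],"xyz":[[0.0005,0,0],[0.001,0,0],[0.0015,0,0],[0.002,0,0],[0.002,0,0]],"delta_rot":[[0,0,0],[0,0,0],[0,0,0],[0,0,0],[0,0,0]]}'
python3 go.py 547.6 -156 191.5 -13.75
```

```text
clock: 7.48
ee_pos: [544.3, -154.4, 190.8]
eef_rot: [[0.971, -0.238, 0.0], [-0.238, -0.971, -0.0], [0.0, 0.0, -1.0]]
force: [-0.4, 0.0, -2.5]
opening: 13.6
grip_force: 45.0
t 7.48 pos [ 544.3 -154.4  190.8] yaw -13.77 F [-0.4  0.  -2.5] M [ 0.07 -0.01  0.03] open 13.6
shift [ 3.6  0.8 -0.7] rot [ 0.   -0.   -0.02]
clock: 7.9
ee_pos: [546.2, -154.8, 190.7]
eef_rot: [[0.971, -0.238, 0.0], [-0.238, -0.971, 0.0], [0.0, -0.0, -1.0]]
force: [0.5, 0.4, -3.1]
opening: 13.8
grip_force: 45.0
t 7.9 pos [ 546.2 -154.8  190.7] yaw -13.77 F [ 0.5  0.4 -3.1] M [ 0.04 -0.06 -0.03] open 13.8
shift [ 1.6  0.8 -0.8] rot [-0.   -0.   -0.02]
```

```bash
python3 -m crank '{"jaw":[1,1,1,1,1],"xyz":[[0.0005,0,0],[0.001,0,0],[0.0015,0,0],[0.0015,0,0],[0.0015,0,0]],"delta_rot":[[0,0,0],[0,0,0],[0,0,0],[0,0,0],[0,0,0]]}'
python3 go.py 547.6 -156 191.5 -13.75
python3 -m crank '{"jaw":[1,1,1,1,1],"xyz":[[0.0005,0,0],[0.001,0,0],[0.0015,0,0],[0.0015,0,0],[0.0015,0,0]],"delta_rot":[[0,0,0],[0,0,0],[0,0,0],[0,0,0],[0,0,0]]}'
python3 go.py 547.6 -156 191.5 -13.75
```

```text
clock: 8.32
ee_pos: [547.4, -155.1, 190.7]
eef_rot: [[0.971, -0.238, -0.0], [-0.238, -0.971, 0.0], [-0.001, -0.0, -1.0]]
force: [-1.4, 0.2, -2.1]
opening: 14.2
grip_force: 45.0
t 8.32 pos [ 547.4 -155.1  190.7] yaw -13.77 F [-1.4  0.2 -2.1] M [ 0.08  0.18 -0.06] open 14.2
shift [ 0.4  0.9 -0.8] rot [-0.01  0.03 -0.02]
clock: 8.73
ee_pos: [547.7, -155.1, 190.7]
eef_rot: [[0.971, -0.238, -0.003], [-0.238, -0.971, 0.001], [-0.003, -0.0, -1.0]]
force: [-6.9, 1.3, 2.0]
opening: 13.7
grip_force: 45.0
t 8.73 pos [ 547.7 -155.1  190.7] yaw -13.76 F [-6.9  1.3  2. ] M [ 0.23  1.01 -0.01] open 13.7
shift [ 0.1  0.8 -0.8] rot [-0.    0.19 -0.01]
```

Back plate touched at 7 N, at the expected depth, so the hooks are through. I'm easing back 0.7 mm and lowering.

```bash
python3 -m crank '{"jaw":[1,1,1,1,1],"xyz":[[-0.0008,0,0.001],[-0.0008,0,0.003],[-0.0008,0,0.005],[-0.0008,0,0.007],[-0.0008,0,0.008]],"delta_rot":[[0,0,0],[0,0,0],[0,0,0],[0,0,0],[0,0,0]]}'
python3 go.py 547.6 -156 165.7 -13.75
python3 -m crank '{"jaw":[1,1,1,1,1],"xyz":[[0,0,0.001],[0,0,0.002],[0,0,0.003],[0,0,0.004],[0,0,0.005]],"delta_rot":[[0,0,0],[0,0,0],[0,0,0],[0,0,0],[0,0,0]]}'
python3 go.py 547.6 -156 165.7 -13.75
```

```text
clock: 9.15
ee_pos: [547.5, -155.1, 182.9]
eef_rot: [[0.971, -0.238, -0.002], [-0.238, -0.971, 0.0], [-0.002, 0.0, -1.0]]
force: [-6.7, 1.7, 3.9]
opening: 14.0
grip_force: 45.0
t 9.15 pos [ 547.5 -155.1  182.9] yaw -13.76 F [-6.7  1.7  3.9] M [ 0.25  0.89 -0.06] open 14.0
shift [ 0.3  0.8 17.2] rot [ 0.    0.1  -0.01]
clock: 9.57
ee_pos: [547.5, -155.1, 178.2]
eef_rot: [[0.971, -0.238, -0.002], [-0.238, -0.971, 0.0], [-0.002, 0.0, -1.0]]
force: [-6.9, 1.9, 4.2]
opening: 14.0
grip_force: 45.0
t 9.57 pos [ 547.5 -155.1  178.2] yaw -13.76 F [-6.9  1.9  4.2] M [ 0.24  0.95 -0.1 ] open 14.0
shift [ 0.3  0.8 12.5] rot [ 0.    0.09 -0.01]
```

```bash
python3 -m crank '{"jaw":[1,1,1,1,1],"xyz":[[-0.0008,0,0.001],[-0.0008,0,0.002],[-0.0008,0,0.003],[-0.0008,0,0.004],[-0.0008,0,0.004]],"delta_rot":[[0,0,0],[0,0,0],[0,0,0],[0,0,0],[0,0,0]]}'
python3 go.py 547.6 -156 165.7 -13.75
python3 -m crank '{"jaw":[1,1,1,1,1],"xyz":[[0,0,0.0005],[0,0,0.001],[0,0,0.0015],[0,0,0.002],[0,0,0.002]],"delta_rot":[[0,0,0],[0,0,0],[0,0,0],[0,0,0],[0,0,0]]}'
python3 go.py 547.6 -156 165.7 -13.75
```

```text
clock: 9.98
ee_pos: [547.2, -155.0, 173.2]
eef_rot: [[0.971, -0.238, -0.001], [-0.238, -0.971, 0.0], [-0.001, -0.0, -1.0]]
force: [-3.0, 0.6, -2.0]
opening: 13.7
grip_force: 45.0
t 9.98 pos [ 547.2 -155.   173.2] yaw -13.77 F [-3.   0.6 -2. ] M [ 0.17  0.63 -0.02] open 13.7
shift [0.6 0.9 7.5] rot [-0.01  0.06 -0.02]
clock: 10.4
ee_pos: [547.4, -155.1, 171.6]
eef_rot: [[0.971, -0.238, -0.0], [-0.238, -0.971, 0.0], [-0.0, -0.0, -1.0]]
force: [-4.6, 0.8, -0.9]
opening: 13.9
grip_force: 45.0
t 10.4 pos [ 547.4 -155.1  171.6] yaw -13.77 F [-4.6  0.8 -0.9] M [0.19 0.71 0.01] open 13.9
shift [0.4 0.9 5.9] rot [-0.01  0.02 -0.02]
```

```bash
python3 -m crank '{"jaw":[1,1,1,1,1],"xyz":[[0,0,0.0005],[0,0,0.001],[0,0,0.0015],[0,0,0.002],[0,0,0.002]],"delta_rot":[[0,0,0],[0,0,0],[0,0,0],[0,0,0],[0,0,0]]}'
python3 go.py 547.6 -156 165.7 -13.75
python3 -m crank '{"jaw":[0,-0.2,-0.4,-0.4,-0.4],"xyz":[[0,0,0],[0,0,0],[0,0,0],[0,0,0],[0,0,0]],"delta_rot":[[0,0,0],[0,0,0],[0,0,0],[0,0,0],[0,0,0]]}'
python3 -m crank '{"jaw":[-0.3,-0.3,-0.3,-0.3,-0.3],"xyz":[[0,0,-0.02],[0,0,-0.04],[0,0,-0.06],[0,0,-0.08],[0,0,-0.1]],"delta_rot":[[0,0,0],[0,0,0],[0,0,0],[0,0,0],[0,0,0]]}'
python3 - <<'E'
from workcell import monitor, eyes
import cv2,numpy as np,pickle
W=eyes.read_camera("wrist")["pixels"][:,:,::-1];S=eyes.read_camera("scene")["pixels"][:,:,::-1]
a=cv2.resize(W[60:300,130:380],None,fx=1.6,fy=1.6,interpolation=cv2.INTER_CUBIC)
b=cv2.resize(S[135:210,240:335],None,fx=4.2,fy=4.2,interpolation=cv2.INTER_CUBIC)
c=np.zeros((400,800,3),np.uint8);c[:a.shape[0],:a.shape[1]]=a;c[:b.shape[0],400:400+b.shape[1]]=b
cv2.imwrite("pics/w4.png",c)
E
python3 go.py 582.5 -163.6 240 -13.75
```

```text
clock: 10.82
ee_pos: [547.4, -155.1, 169.6]
eef_rot: [[0.971, -0.238, -0.0], [-0.238, -0.971, 0.0], [-0.0, -0.0, -1.0]]
force: [-4.3, 1.7, -0.9]
opening: 14.0
grip_force: 45.0
t 10.82 pos [ 547.4 -155.1  169.6] yaw -13.77 F [-4.3  1.7 -0.9] M [ 0.23  0.74 -0.06] open 14.0
shift [0.4 0.8 3.9] rot [-0.    0.02 -0.02]
clock: 11.23
ee_pos: [548.0, -155.3, 170.0]
eef_rot: [[0.971, -0.238, 0.001], [-0.238, -0.971, -0.001], [0.001, 0.0, -1.0]]
force: [0.5, 0.2, 0.0]
opening: 42.5
grip_force: 0.0
clock: 11.65
ee_pos: [547.6, -155.2, 270.8]
eef_rot: [[0.971, -0.238, 0.001], [-0.238, -0.971, -0.0], [0.001, 0.0, -1.0]]
force: [0.0, -0.9, -0.2]
opening: 60.0
grip_force: 0.0
t 11.75 pos [ 549.2 -155.9  273.5] yaw -13.76 F [ 1.4 -0.1  0.3] M [-0.01 -0.05 -0.04] open 60.5
shift [33.9 -0.5 33.8] rot [ 0.1  -0.43 -0.01]
```

View pics/w4.png

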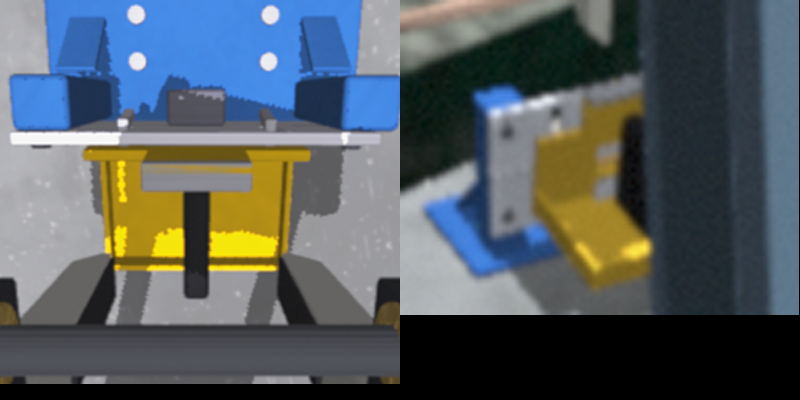

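The tray hangs on its own, with both hooks visible behind the plate at (127,118) and (268,118) in the left crop and the flange at (197,178). Next I'll close the fingers and press on the flange.

```bash
python3 -m crank '{"jaw":[1,1,1,1,1],"xyz":[[0.01,-0.0005,0],[0.02,-0.0005,0],[0.03,-0.0005,0],[0.034,-0.0005,0],[0.034,-0.0005,0]],"delta_rot":[[0,0,0],[0,0,0],[0,0,0],[0,0,0],[0,0,0]]}' 20
python3 -m crank '{"jaw":[1,1,1,1,1],"xyz":[[0,0,0.01],[0,0,0.02],[0,0,0.03],[0,0,0.035],[0,0,0.035]],"delta_rot":[[0,0,0],[0,0,0],[0,0,0],[0,0,0],[0,0,0]]}'
python3 -m crank '{"jaw":[1,1,1,1,1],"xyz":[[0,0,0.002],[0,0,0.004],[0,0,0.006],[0,0,0.008],[0,0,0.009]],"delta_rot":[[0,0,0],[0,0,0],[0,0,0],[0,0,0],[0,0,0]]}'
python3 go.py 582.5 -163.6 216 -13.75
```

```text
clock: 12.17
ee_pos: [581.0, -162.8, 268.5]
eef_rot: [[0.971, -0.238, -0.001], [-0.238, -0.971, 0.001], [-0.001, -0.0, -1.0]]
force: [-0.3, 0.2, 0.9]
opening: 31.5
grip_force: 0.0
clock: 12.58
ee_pos: [579.5, -162.3, 232.4]
eef_rot: [[0.971, -0.238, -0.004], [-0.238, -0.971, 0.002], [-0.004, -0.001, -1.0]]
force: [0.8, 0.5, 0.2]
opening: 1.4
grip_force: 0.0
clock: 13.0
ee_pos: [580.7, -162.8, 225.7]
eef_rot: [[0.971, -0.238, 0.0], [-0.238, -0.971, -0.0], [0.0, 0.0, -1.0]]
force: [-0.1, 0.3, -0.0]
opening: 0.2
grip_force: 0.0
t 13.0 pos [ 580.7 -162.8  225.7] yaw -13.77 F [-0.1  0.3 -0. ] M [0.04 0.   0.02] open 0.2
shift [2.  0.4 9.7] rot [ 0.   -0.01 -0.02]
```

```bash
python3 -m crank '{"jaw":[1,1,1,1,1],"xyz":[[0.0018,0,0.001],[0.0018,0,0.002],[0.0018,0,0.003],[0.0018,0,0.004],[0.0018,0,0.005]],"delta_rot":[[0,0,0],[0,0,0],[0,0,0],[0,0,0],[0,0,0]]}'
python3 go.py 582.5 -163.6 216 -13.75
python3 -m crank '{"jaw":[1,1,1,1,1],"xyz":[[0,0,0.0005],[0,0,0.001],[0,0,0.0015],[0,0,0.002],[0,0,0.002]],"delta_rot":[[0,0,0],[0,0,0],[0,0,0],[0,0,0],[0,0,0]]}'
python3 go.py 582.5 -163.6 216 -13.75
```

```text
clock: 13.42
ee_pos: [582.4, -163.2, 220.7]
eef_rot: [[0.971, -0.238, 0.0], [-0.238, -0.971, -0.0], [0.0, 0.0, -1.0]]
force: [0.9, -0.3, -0.2]
opening: 0.7
grip_force: 0.0
t 13.42 pos [ 582.4 -163.2  220.7] yaw -13.77 F [ 0.9 -0.3 -0.2] M [0.06 0.02 0.01] open 0.7
shift [0.2 0.4 4.7] rot [ 0.   -0.   -0.02]
clock: 13.83
ee_pos: [582.3, -163.1, 218.7]
eef_rot: [[0.971, -0.238, -0.0], [-0.238, -0.971, 0.0], [-0.0, -0.0, -1.0]]
force: [0.3, 0.8, -0.5]
opening: 0.8
grip_force: 0.0
t 13.83 pos [ 582.3 -163.1  218.7] yaw -13.77 F [ 0.3  0.8 -0.5] M [ 0.01 -0.01 -0.04] open 0.8
shift [0.3 0.4 2.7] rot [-0.    0.   -0.02]
```

```bash
python3 -m crank '{"jaw":[1,1,1,1,1],"xyz":[[0,0,0.0005],[0,0,0.001],[0,0,0.0015],[0,0,0.002],[0,0,0.002]],"delta_rot":[[0,0,0],[0,0,0],[0,0,0],[0,0,0],[0,0,0]]}'
python3 go.py 582.5 -163.6 216 -13.75
python3 -m crank '{"jaw":[1,1,1,1,1],"xyz":[[0,0,0.0003],[0,0,0.0006],[0,0,0.0009],[0,0,0.001],[0,0,0.001]],"delta_rot":[[0,0,0],[0,0,0],[0,0,0],[0,0,0],[0,0,0]]}'
python3 go.py 582.5 -163.6 216 -13.75
```

```text
clock: 14.25
ee_pos: [582.8, -163.3, 217.5]
eef_rot: [[0.971, -0.238, 0.002], [-0.238, -0.971, -0.001], [0.002, 0.0, -1.0]]
force: [0.3, 1.5, 3.8]
opening: 0.5
grip_force: 2.2
t 14.25 pos [ 582.8 -163.3  217.5] yaw -13.77 F [0.3 1.5 3.8] M [0.09 0.02 0.02] open 0.5
shift [-0.2  0.3  1.5] rot [ 0.02 -0.1  -0.02]
clock: 14.67
ee_pos: [583.0, -163.4, 216.8]
eef_rot: [[0.971, -0.238, 0.002], [-0.238, -0.971, -0.001], [0.002, 0.0, -1.0]]
force: [0.4, -0.5, 6.5]
opening: 0.7
grip_force: 3.2
t 14.67 pos [ 583.  -163.4  216.8] yaw -13.77 F [ 0.4 -0.5  6.5] M [ 0.09  0.02 -0.02] open 0.7
shift [-0.4  0.3  0.8] rot [ 0.02 -0.13 -0.02]
```

```bash
python3 -m crank '{"jaw":[1,1,1,1,1],"xyz":[[0,0,0.0003],[0,0,0.0006],[0,0,0.0009],[0,0,0.001],[0,0,0.001]],"delta_rot":[[0,0,0],[0,0,0],[0,0,0],[0,0,0],[0,0,0]]}'
python3 go.py 582.5 -163.6 216 -13.75
python3 -m crank '{"jaw":[1,1,1,1,1],"xyz":[[0,0,0.0003],[0,0,0.0006],[0,0,0.0009],[0,0,0.001],[0,0,0.001]],"delta_rot":[[0,0,0],[0,0,0],[0,0,0],[0,0,0],[0,0,0]]}'
python3 go.py 582.5 -163.6 216 -13.75
```

```text
clock: 15.08
ee_pos: [583.2, -163.5, 216.1]
eef_rot: [[0.971, -0.238, 0.003], [-0.238, -0.971, -0.001], [0.003, 0.001, -1.0]]
force: [-0.1, 0.3, 8.3]
opening: 0.8
grip_force: 3.8
t 15.08 pos [ 583.2 -163.5  216.1] yaw -13.77 F [-0.1  0.3  8.3] M [ 0.13 -0.02 -0.02] open 0.8
shift [-0.7  0.3  0.1] rot [ 0.03 -0.18 -0.02]
clock: 15.5
ee_pos: [583.4, -163.5, 215.7]
eef_rot: [[0.971, -0.238, 0.004], [-0.238, -0.971, -0.002], [0.004, 0.001, -1.0]]
force: [-0.2, 0.5, 9.5]
opening: 0.7
grip_force: 5.1
t 15.5 pos [ 583.4 -163.5  215.7] yaw -13.77 F [-0.2  0.5  9.5] M [ 0.19  0.1  -0.06] open 0.7
shift [-0.8  0.3 -0.3] rot [ 0.04 -0.22 -0.02]
```

```bash
python3 -m crank '{"jaw":[1,1,1,1,1],"xyz":[[0,0,0.0005],[0,0,0.001],[0,0,0.0015],[0,0,0.002],[0,0,0.002]],"delta_rot":[[0,0,0],[0,0,0],[0,0,0],[0,0,0],[0,0,0]]}'
python3 go.py 582.5 -163.6 216 -13.75
python3 -m crank '{"jaw":[1,1,1,1,1],"xyz":[[0,0,0.0005],[0,0,0.001],[0,0,0.0015],[0,0,0.002],[0,0,0.002]],"delta_rot":[[0,0,0],[0,0,0],[0,0,0],[0,0,0],[0,0,0]]}'
python3 go.py 582.5 -163.6 216 -13.75
```

```text
clock: 15.92
ee_pos: [583.5, -163.5, 215.4]
eef_rot: [[0.971, -0.238, 0.005], [-0.238, -0.971, -0.002], [0.005, 0.001, -1.0]]
force: [-2.7, 2.5, 19.4]
opening: 0.5
grip_force: 9.8
t 15.92 pos [ 583.5 -163.5  215.4] yaw -13.76 F [-2.7  2.5 19.4] M [ 0.43  0.76 -0.01] open 0.5
shift [-0.9  0.3 -0.6] rot [ 0.06 -0.29 -0.01]
clock: 16.33
ee_pos: [583.5, -163.5, 215.2]
eef_rot: [[0.971, -0.238, 0.006], [-0.238, -0.971, -0.003], [0.006, 0.001, -1.0]]
force: [-6.7, 3.6, 29.6]
opening: 0.7
grip_force: 14.7
t 16.33 pos [ 583.5 -163.5  215.2] yaw -13.75 F [-6.7  3.6 29.6] M [ 0.76  1.3  -0.01] open 0.7
shift [-1.   0.3 -0.8] rot [ 0.08 -0.37 -0.  ]
```

The press has bottomed out with the flange at about 131 mm (home is 132). I'll lift off and check.

```bash
python3 -m crank '{"jaw":[1,1,1,1,1],"xyz":[[0,0,-0.003],[0,0,-0.008],[0,0,-0.02],[0,0,-0.05],[0,0,-0.07]],"delta_rot":[[0,0,0],[0,0,0],[0,0,0],[0,0,0],[0,0,0]]}'
python3 -m crank '{"jaw":[1,1,1,1,1],"xyz":[[-0.04,0,-0.01],[-0.08,0,-0.01],[-0.12,0,-0.01],[-0.16,0,-0.01],[-0.18,0,-0.01]],"delta_rot":[[0,0,0],[0,0,0],[0,0,0],[0,0,0],[0,0,0]]}'
python3 -m crank '{"jaw":[1,1,1,1,1],"xyz":[[0,0.04,0],[0,0.08,0],[0,0.12,0],[0,0.16,0],[0,0.2,0]],"delta_rot":[[0,0,0],[0,0,0],[0,0,0],[0,0,0],[0,0,0]]}'
python3 - <<'E'
from workcell import monitor, eyes
import cv2,numpy as np,pickle
T=eyes.read_camera("top")["pixels"][:,:,::-1];S=eyes.read_camera("scene")["pixels"][:,:,::-1]
a=cv2.resize(T[90:190,270:400],None,fx=3,fy=3,interpolation=cv2.INTER_CUBIC)
b=cv2.resize(S[135:215,240:330],None,fx=4.4,fy=4.4,interpolation=cv2.INTER_CUBIC)
c=np.zeros((360,800,3),np.uint8);c[:a.shape[0],:a.shape[1]]=a;c[:b.shape[0],400:400+b.shape[1]]=b
cv2.imwrite("pics/w5.png",c)
E
```

```text
clock: 16.75
ee_pos: [582.2, -163.1, 280.3]
eef_rot: [[0.971, -0.238, -0.001], [-0.238, -0.971, 0.001], [-0.001, -0.0, -1.0]]
force: [-0.4, 0.1, 0.5]
opening: 0.5
grip_force: 0.0
clock: 17.17
ee_pos: [403.5, -118.5, 288.7]
eef_rot: [[0.971, -0.238, -0.004], [-0.238, -0.971, 0.002], [-0.004, -0.001, -1.0]]
force: [-0.0, 0.3, 0.6]
opening: 0.6
grip_force: 0.0
clock: 17.58
ee_pos: [359.0, -316.0, 289.5]
eef_rot: [[0.971, -0.238, -0.0], [-0.238, -0.971, 0.001], [-0.0, -0.0, -1.0]]
force: [0.1, 0.5, 0.4]
opening: 0.6
grip_force: 0.0
```

View pics/w5.png

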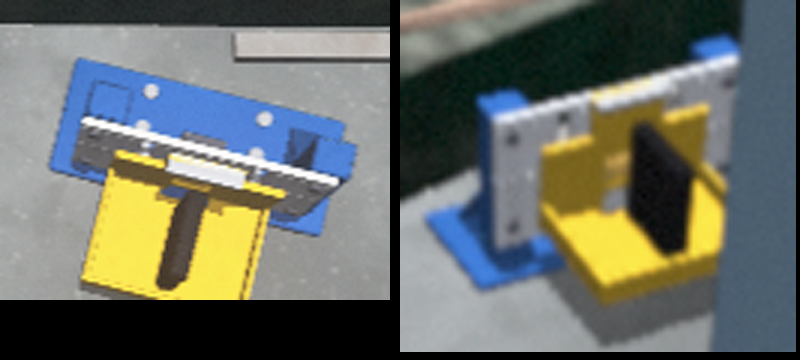

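The tray hangs level and flush. To check the latch I'll enlarge the opening, around (617,165) here.

Run:
```python
from workcell import eyes
import cv2,numpy as np
S=np.mean([eyes.read_camera("scene")["pixels"][:,:,::-1].astype(float) for _ in range(4)],0).astype(np.uint8)
S0=__import__("pickle").load(open("pics/scene.pkl","rb"))["pixels"][:,:,::-1]
b=cv2.resize(S[155:200,268:308],None,fx=10,fy=10,interpolation=cv2.INTER_CUBIC)
a=cv2.resize(S0[230:275,180:220],None,fx=10,fy=10,interpolation=cv2.INTER_CUBIC)
cv2.imwrite("pics/w6.png",np.hstack([a,b]))
```

```text
(no output)
```

View pics/w6.png

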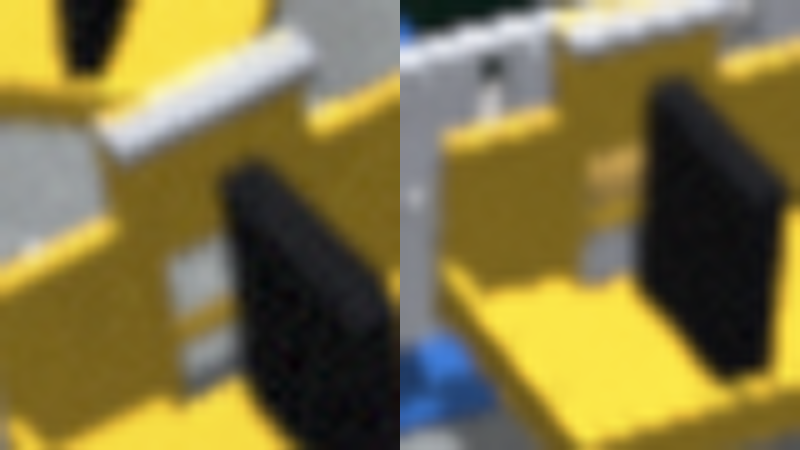

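The upper opening is now filled by the brass latch at (615,165), sitting directly above the crossbar at (610,212). Only bare plate shows below it, so the latch has snapped over and the tray is home. I'm handing in.

```bash
python3 -c "
from workcell import arm
print(arm.sign_off())"
```

```text
the job is handed in; nothing more can be done
None
```

The larger yellow tray is hung on the rack with both hooks through the slots, pressed home with the brass latch over its crossbar; the gripper is clear, the collar and tin were not touched, and the job was handed in at about 18 s (no verdict was returned).

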